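# Draw the scoop out from under the sliding tray and hold it ready

### The job

Take the green scoop out of the lower tier of the white two-tier utensil organiser and finish while holding it in the gripper: level, bowl upright, at least 5 cm above the organiser's rim and clear of everything around. It is longer than the gap beside the grey half tray, so if the tray stands in the way slide it to the bowl end first, then tilt the scoop and draw it out handle first without forcing it against the tray or walls. Leave the organiser standing where it is and do not disturb the pepper grinder, the jar or the tea tin.

Things in the scene. Friction and masses are not known exactly. Their poses are not given: they have to be found in the camera images.
- organiser: White plastic open-topped box, 328 mm long (its x), 158 wide (its y), rim 82 high, loose, 1.5 kg. Origin: centre of its underside, z up. Walls and floor 4 mm thick (inside 320 by 150, floor 4 above the shelf). Rolled edge and tray flanges widen it to 168 mm at the rim. The scoop lies inside along x, handle towards +x, bowl towards -x (the bowl end).
- tray (a joint): Slide in m of the grey half tray in the organiser's top: 0 = at the bowl end (-x), grows to +x, stop 0.203. Cannot be lifted off; about 1 N friction, stays put. 115 mm long in x, full inside width, centre at organiser x = -0.1015 + value; underside 60, walls' top 86 mm above the shelf. At 0 the gap beside it is 204 mm long. The scoop fits out handle first only when this is below about 0.02.
- tray_tab (a point): Top middle of the tray's upright finger tab: 10 mm thick in the organiser's x, 60 mm long in y, top 102 mm above the shelf and 16 mm above the tray walls, at mid-tray. The tray compartments either side are 49 mm long in x, floor 39 mm below this point, so it can be pinched from above and the tray pulled along. Axes as the organiser's.
- scoop: Green scoop, 230 mm, 35-70 g. Origin mid-length on its underside; x to the handle end, z up. Open-fronted flat bowl: x -0.115 to -0.030, 62 wide, walls 14 mm high at the front, 30 at the back. Handle: x -0.030 to 0.115, 18 wide (y), 12 tall, centre 26 above the underside; last 10 mm turned down to the underside as a foot. Stands level on bowl and foot on the organiser's floor.
- scoop_lip (a point): Middle of the bowl's front lip at the underside, scoop x = -0.115.
- scoop_end (a point): Middle of the handle's end, scoop x = 0.115, 26 mm above the underside.
- grinder: Dark wooden pepper grinder, 58 mm across, 172 mm tall, loose, upright on the shelf. Origin at the centre of its underside.
- turntable: Clear acrylic turntable, fixed foot with a turning disc 230 mm across, disc top 20 mm and edge rim 27 mm above the shelf. Origin at the centre of its underside. The jar and the tin stand on it.
- jar: Empty glass jar with aluminium screw lid, 80 mm across, 114 mm tall, loose on the turntable. Origin at the centre of its underside.
- tin: Red tea tin, 61 mm across, 86 mm tall, loose on the turntable. Origin at the centre of its underside.
Things that resemble listed ones, but are neither listed nor needed, are in the scene too. What is shaped like the scoop but black or blue is not meant.

How it is judged:
By the outcome, as a careful person would: the job done as asked, in the order asked, and still so for the second after the job is handed in, while the arm keeps its last pose, push and grip.
It also fails if it takes over 50 s, if anything falls off the work surface, if the arm or the gripper's body presses on something with over 40 N, if the wrist force passes 120 N, or if a joint passes its speed limit or range.

### The arm

A 6-joint arm with a two-finger parallel gripper is mounted at the origin on the work surface. World frame = base frame: x ahead of the robot, y to its left, z up, the work surface at z = 0. Lengths are in m, angles in rad, forces in N, time in s.
With the tool pointing down it reaches from about 0.35 to 0.85 m from the base axis. Payload 8.1 kg.
Tool frame: the origin (TCP) lies at the centre of the arm's flange, where the gripper is bolted on; the fingertips stand 186 mm ahead of it and the grasp point (between the pads) lies 167 mm ahead of it; z points along the fingers, y is the line along which they close (so a half turn about z gives the same grasp; the last joint's range is limited). The gripper opens to 93 mm and grips with 3 to 60 N. Pads are 15 mm wide; open, the fingers measure 128 mm over their backs; the gripper's body (75 mm by 188 mm) begins 65 mm behind the grasp point.
Start: joints at [-1.29, 0.13, 1.488, -0, 1.523, -0.085], TCP at [0.215, -0.56, 0.405] pointing down, gripper open.
Joint ranges: [-2.96, 2.96], [-0.89, 2.26], [0.02, 2.5], [-1.34, 4.48], [0, 2.73], [-2.66, 2.66]. Speed limits (rad/s): [2.39, 2.39, 2.79, 3.14, 3.14, 3.14].

### API

Orientations are given as a rotation vector (axis times angle).
In Python, from plant import read_state, read_camera, camera_params, robot gives the robot as it stands.
- The arm moves only by the tool carry_out, never from a script. Its argument "targets" is a list of rows, each an object of numbers: "hand": the opening in per cent of the stroke, from 0 (shut) to 100 (fully open); "x", "y", "z": the shift along the tool's x, y, z in m; "ax", "ay", "az": the turn, a rotation vector about the tool's x, y, z in rad. In form: [{"hand": .., "x": .., "y": .., "z": .., "ax": .., "ay": .., "az": ..}, ...]. A call has 1 to 8 rows; each row is the pose to reach, as a shift and turn from the pose commanded when the call began, along the tool's axes at that moment; what a row does not reach only later rows make up. A row lasts 1/8 s, in which the tool goes at most 62.5 mm and 10.7 degrees, less where a joint would pass 70% of its speed; a pose out of reach is approached as far as the arm can. A call with a gripper value outside its range is refused whole. The fingers move at their own pace and stop on an object; "newtons" is the grip in N (left out, the last holds). Time passes only in rows, so rows that repeat a pose let the fingers close. It gives the time, the measured TCP pose, the force, the opening and the grip force at its end, in the units of the state.
- read_state(): the state, without advancing time (a new reading comes with each control period).
- read_camera(name): name is "side" or "top" or "wrist"; returns (picture, depth): 480x640x3 uint8, blue, green, red; 480x640 float32, m along the optical axis (not along the pixel's ray), 0 where there is no reading.
- camera_params(name): a dict with "fx", "fy", "cx", "cy" (pixels), "position" and "rotation" of the camera in the world. Camera axes: x right, y up, looking along -z (the intrinsics and any distortion apply to the point x, -y, -z); pixel columns grow to the right and rows downward; lengths in m; the calibration is good to about 2 mm. A picture is of the moment at which its call begins: read the wrist's pose just before it. camera_params takes no time and is no camera call; for the wrist camera it gives the pose at the moment of the call.
- robot.close_job(): hands the job in; it is judged then, once.
The state is a dict: "t": time; "q": joint angles; "dq": joint speeds; "joint_torque": joint torques, N m; "tool_pos": TCP position; "orientation": TCP orientation; "force": force on the tool from outside, world axes, zero at the start; "wrist_torque": the same for the moment, N m; "opening": finger opening in m; "gripper_force": force on a finger pad.
Only numpy, scipy, OpenCV 4.12 (cv2) and the standard library are available. Lean on these libraries where they do the work, as an engineer would, in place of code of your own. Each camera call takes 0.05 s, during which the arm holds its last target. There are 200 camera calls.

## Working session

There is one attempt and no reset: what is moved stays moved. The work goes in short steps, Python scripts to look and compute and a tool call to move; the robot and the scene stay as the last step left them, time stands still between calls to the robot, and variables do not carry over. Pictures are saved under pics/ and viewed, at most 10 in all, crops included, and the job is handed in when it is done.

Besides the shell and the picture viewer there is one more tool, called after "Call:" by a JSON object that holds its "op" and its "data", one argument or row to a line. carry_out: Moves the arm, as the interface text tells. Its arguments: {"type":"object","properties":{"targets":{"type":"array","items":{"type":"object","properties":{"hand":{"type":"number"},"x":{"type":"number"},"y":{"type":"number"},"z":{"type":"number"},"ax":{"type":"number"},"ay":{"type":"number"},"az":{"type":"number"}}}},"newtons":{"type":"number"}},"required":["targets"]}

```bash
ls; mkdir -p pics
cat > h.py <<'E'
import numpy as np, cv2
from scipy.spatial.transform import Rotation as R
from plant import read_state, read_camera, camera_params, robot
def rot(p):
    r=np.array(p["rotation"],float)
    return r if r.shape==(3,3) else None
def cloud(name):
    p=camera_params(name); im,d=read_camera(name)
    v,u=np.mgrid[0:480,0:640]
    c=np.stack([(u-p["cx"])/p["fx"]*d,-(v-p["cy"])/p["fy"]*d,-d],-1)
    return im,d,c@rot(p).T+np.array(p["position"])
E
python3 - <<'E'
from h import *
for n in("top","side","wrist"):
    p=camera_params(n);print({k:np.round(v,3).tolist() for k,v in p.items() if not isinstance(v,str)})
a,_,Pt=cloud("top");b,_,Ps=cloud("side")
np.savez("s0.npz",a=a,b=b,Pt=Pt,Ps=Ps)
cv2.imwrite("pics/top0.png",a);cv2.imwrite("pics/side0.png",b)
s=read_state();print(s["t"],s["orientation"],s["tool_pos"])
E
```

```text
pics
{'fx': 445.588, 'fy': 445.588, 'cx': 313.358, 'cy': 233.387, 'position': [0.307, -0.044, 1.281], 'rotation': [0.155, -0.115, -1.554]}
{'fx': 513.248, 'fy': 513.248, 'cx': 322.453, 'cy': 238.955, 'position': [0.396, -1.162, 0.924], 'rotation': [0.947, -0.04, -0.109]}
{'fx': 411.523, 'fy': 411.523, 'cx': 318.927, 'cy': 244.139, 'position': [0.293, -0.53, 0.385], 'rotation': [-0.265, 0.186, -1.195]}Traceback (most recent call last):
  File "<stdin>", line 4, in <module>
  File "h.py", line 11, in cloud
    return im,d,c@rot(p).T+np.array(p["position"])
                  ^^^^^^^^
AttributeError: 'NoneType' object has no attribute 'T'
```

```bash
sed -i 's/    return r if.*/    return R.from_rotvec(r).as_matrix()/' h.py
python3 - <<'E'
from h import *
print(camera_params("top").keys())
a,d,Pt=cloud("top");b,e,Ps=cloud("side")
np.savez("s0.npz",a=a,b=b,Pt=Pt,Ps=Ps)
cv2.imwrite("pics/top0.png",a);cv2.imwrite("pics/side0.png",b)
s=read_state();print(s["t"],s["orientation"],s["tool_pos"],(d==0).mean(),(e==0).mean())
E
```

```text
dict_keys(['fx', 'fy', 'cx', 'cy', 'position', 'rotation'])
0.15 [-3.08776461e+00 -5.71132986e-01  2.32585967e-04] [ 0.21459533 -0.56012238  0.40394046] 0.003896484375 0.003948567708333333
```

View pics/top0.png

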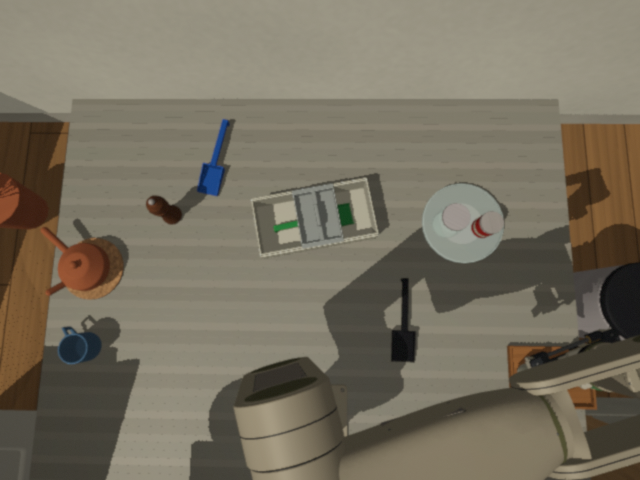

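View pics/side0.png

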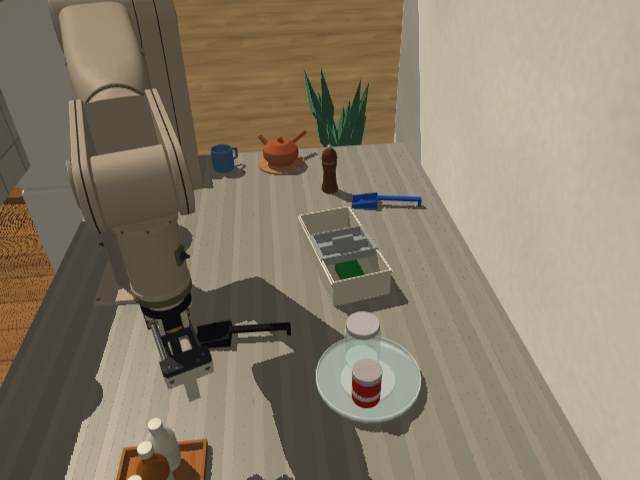

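The top view shows the organiser at about (315,217), the grey tray mid-box at (320,216), the green handle at left (285,226) and the bowl at right (345,215). So organiser +x points left in the image (world +y). The grinder is at (160,208) and the turntable at (462,222). The side view agrees.

Run:
```python
from h import *
z=np.load("s0.npz");a,P=z["a"],z["Pt"]
box=np.zeros((480,640),bool);box[170:265,240:390]=1
m=box&(P[...,2]>.07)&(P[...,2]<.092)
def rect(m,n):
    q=P[m][:,:2].astype(np.float32);r=cv2.minAreaRect(q);print(n,m.sum(),np.round(r[0],4),np.round(r[1],4),round(r[2],2),"z",np.round(np.percentile(P[m][:,2],[5,50,95]),4));return r
k=cv2.morphologyEx(m.astype(np.uint8),cv2.MORPH_OPEN,np.ones((2,2)))>0
r=rect(m,"rim");rect(k,"rim2")
c=np.array(r[0]);pts=cv2.boxPoints(r)
e=pts[1]-pts[0];f=pts[2]-pts[1];l=e if np.linalg.norm(e)>np.linalg.norm(f) else f
l=l/np.linalg.norm(l);l=l*np.sign(l[1]);w=np.array([-l[1],l[0]])
print("ax",l,"yaw",np.degrees(np.arctan2(l[1],l[0])),"y ax",w)
def loc(q): return np.c_[(q[:,:2]-c)@l,(q[:,:2]-c)@w,q[:,2]]
b=a.astype(int)
g=box&(b[...,1]>b[...,2]+30)&(b[...,1]>b[...,0]+20)
L=loc(P[g]);print("green",g.sum(),"x",np.percentile(L[:,0],[0,2,50,98,100]).round(4))
for s,n in((L[:,0]>0,"handle"),(L[:,0]<0,"bowl")):
    q=L[s];print(n,len(q),q.min(0).round(4),np.median(q,0).round(4),q.max(0).round(4))
tab=box&(P[...,2]>.096)
if tab.any(): L=loc(P[tab]);print("tab",len(L),L.min(0).round(4),np.median(L,0).round(4),L.max(0).round(4))
# tray floor ~ z .063
t=box&(P[...,2]>.055)&(P[...,2]<.07);L=loc(P[t]);L=L[(abs(L[:,0])<.15)&(abs(L[:,1])<.07)];print("tray",len(L),np.percentile(L,[3,50,97],axis=0).round(4))
for n,u,v,h in(("grinder",160,208,None),("jar",456,216,0),("tin",487,224,0),("turnt",440,240,0)): print(n,P[v,u].round(3))
hi=P[180:240,140:190].reshape(-1,3);hi=hi[hi[:,2]>.05];print("grinder",hi[:,:3].min(0).round(3),hi.max(0).round(3))
```

```text
rim 1479 [ 0.5636 -0.0125] [0.1697 0.3284] 11.21 z [0.0732 0.0816 0.088 ]
rim2 1379 [ 0.4844 -0.0403] [0.3453 0.356 ] 14.86 z [0.0135 0.0787 0.0875]
ax [-0.19439988  0.9809224 ] yaw 101.20966 y ax [-0.9809224  -0.19439988]
green 368 x [-0.1084 -0.1067 -0.0812  0.1155  0.1218]
handle 148 [ 0.0186 -0.0076  0.0003] [0.0841 0.0022 0.0358] [0.1218 0.2581 1.281 ]
bowl 220 [-0.1084 -0.0331 -0.0004] [-0.0915 -0.0051  0.0066] [-0.0758  0.0269  0.0274]
tab 128 [-0.015  -0.0281  0.0963] [-0.0069  0.0198  0.1033] [0.0186 0.2581 1.281 ]
tray 1696 [[-0.062  -0.0663  0.0579]
 [-0.0049 -0.0006  0.0626]
 [ 0.0415  0.0627  0.0671]]
grinder [ 0.307 -0.044  1.281]
jar [ 0.557 -0.386  0.131]
tin [ 0.543 -0.477  0.102]
turnt [ 0.511 -0.372  0.019]
grinder [ 0.307 -0.044  0.05 ] [0.604 0.43  1.281]
```

```bash
cat >> h.py <<'E'
C=np.array([.5636,-.0125]);YAW=np.radians(101.2)
X=np.array([np.cos(YAW),np.sin(YAW)]);Y=np.array([-X[1],X[0]])
def w(lx,ly,z): return np.r_[C+lx*X+ly*Y,z]
def loc(q): return np.c_[(q[...,:2]-C)@X,(q[...,:2]-C)@Y,q[...,2]]
def goal(gp,d,pitch=0,off=.167):
    "delta in tool axes to put the grasp point at gp, tool y along d (level), then turned pitch about tool y"
    s=read_state();R0=R.from_rotvec(s["orientation"]);p0=np.array(s["tool_pos"])
    y=np.r_[d,0];z=np.array([0,0,-1.]);M=R.from_matrix(np.c_[np.cross(y,z),y,z])*R.from_rotvec([0,pitch,0])
    t=gp-M.as_matrix()[:,2]*off
    print("tcp",t.round(4),"shift",R0.inv().apply(t-p0).round(4),"turn",(R0.inv()*M).as_rotvec().round(4),"q",np.round(s["q"],2),"t",s["t"])
E
python3 - <<'E'
from h import *
z=np.load("s0.npz");P=z["Pt"][175:260,245:385].reshape(-1,3);L=loc(P)
i=(L[:,2]>.094)&(L[:,2]<.11)&(abs(L[:,1])<.08)
print("tab",i.sum(),L[i].min(0).round(4),np.median(L[i],0).round(4),L[i].max(0).round(4))
tx=np.median(L[i],0)[0]
goal(w(tx,0,.17),-X)
E
```

```text
tab 80 [-0.015  -0.0281  0.0948] [-0.0101  0.0016  0.1009] [-0.0052  0.0304  0.1061]
tcp [ 0.5656 -0.0224  0.337 ] shift [ 0.5201 -0.3765  0.0675] turn [-0.0015  0.      0.1703] q [-1.29  0.13  1.49 -0.    1.52 -0.09] t 0.15
```

Call:
{"op": "carry_out", "data": {
  "targets": [
    {"x": 0.045,"y": -0.033,"z": 0.006,"az": 0.015,"hand": 43},
    {"x": 0.09,"y": -0.065,"z": 0.012,"az": 0.03,"hand": 43},
    {"x": 0.135,"y": -0.098,"z": 0.018,"az": 0.045,"hand": 43},
    {"x": 0.18,"y": -0.13,"z": 0.023,"az": 0.06,"hand": 43},
    {"x": 0.225,"y": -0.163,"z": 0.029,"az": 0.075,"hand": 43},
    {"x": 0.27,"y": -0.195,"z": 0.035,"az": 0.09,"hand": 43},
    {"x": 0.315,"y": -0.228,"z": 0.041,"az": 0.105,"hand": 43},
    {"x": 0.36,"y": -0.26,"z": 0.047,"az": 0.12,"hand": 43}
  ]
}}

```text
schema error: expected keys hand, x, y, z, ax, ay, az
```

Call:
{"op": "carry_out", "data": {
  "targets": [
    {"x": 0.04,"y": -0.03,"z": 0.005,"az": 0.015,"hand": 43},
    {"x": 0.08,"y": -0.058,"z": 0.01,"az": 0.03,"hand": 43},
    {"x": 0.12,"y": -0.088,"z": 0.015,"az": 0.04,"hand": 43},
    {"x": 0.15,"y": -0.108,"z": 0.02,"az": 0.05,"hand": 43},
    {"x": 0.16,"y": -0.116,"z": 0.02,"az": 0.05,"hand": 43},
    {"x": 0.16,"y": -0.116,"z": 0.02,"az": 0.05,"hand": 43}
  ]
}}

```text
schema error: expected keys hand, x, y, z, ax, ay, az
```

Run:
```python
from h import *
a,_,P=cloud("wrist");cv2.imwrite("pics/w1.png",a)
L=loc(P.reshape(-1,3));i=(L[:,2]>.094)&(L[:,2]<.112)&(abs(L[:,1])<.05)&(abs(L[:,0])<.05)
print("tab",i.sum(),L[i].min(0).round(4),np.median(L[i],0).round(4),L[i].max(0).round(4)) if i.any() else 0
goal(w(-.0101,0,.091),-X)
```

```text
tcp [ 0.5656 -0.0224  0.258 ] shift [ 0.5201 -0.3765  0.1466] turn [-0.0012  0.      0.1703] q [-1.29  0.13  1.49 -0.    1.52 -0.09] t 0.2
```

View pics/w1.png

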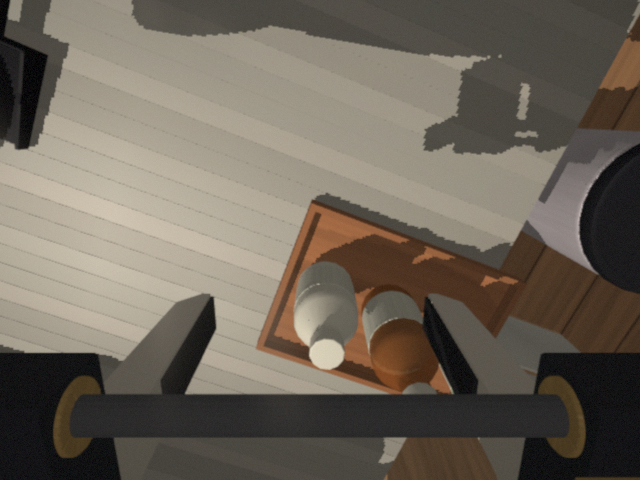

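The rows were refused because every key is needed, so the arm has not moved. The wrist view shows only a bottle tray at (390,300). The gripper body is long along the closing line.

Call:
{"op": "carry_out", "data": {
  "targets": [
    {"x": 0.045,"y": -0.033,"z": 0.006,"ax": 0,"ay": 0,"az": 0.015,"hand": 43},
    {"x": 0.09,"y": -0.065,"z": 0.012,"ax": 0,"ay": 0,"az": 0.03,"hand": 43},
    {"x": 0.135,"y": -0.098,"z": 0.018,"ax": 0,"ay": 0,"az": 0.045,"hand": 43},
    {"x": 0.18,"y": -0.13,"z": 0.023,"ax": 0,"ay": 0,"az": 0.06,"hand": 43},
    {"x": 0.225,"y": -0.163,"z": 0.029,"ax": 0,"ay": 0,"az": 0.075,"hand": 43},
    {"x": 0.27,"y": -0.195,"z": 0.035,"ax": 0,"ay": 0,"az": 0.09,"hand": 43},
    {"x": 0.315,"y": -0.228,"z": 0.041,"ax": 0,"ay": 0,"az": 0.105,"hand": 43},
    {"x": 0.36,"y": -0.26,"z": 0.047,"ax": 0,"ay": 0,"az": 0.12,"hand": 43}
  ]
}}

```text
t: 1.2
tool_pos: [0.4585, -0.187, 0.3576]
orientation: [3.118, 0.384, 0.0]
force: [0.9, -1.8, 0.0]
opening: 0.0399
gripper_force: 0.0
```

Run:
```python
from h import *
goal(w(-.0101,0,.17),-X)
```

```text
tcp [ 0.5656 -0.0224  0.337 ] shift [ 0.1439 -0.1337  0.0206] turn [ 0.0003 -0.0003  0.0498] q [-0.49 -0.13  1.83 -0.    1.44  0.83] t 1.2
```

Call:
{"op": "carry_out", "data": {
  "targets": [
    {"x": 0.036,"y": -0.034,"z": 0.005,"ax": 0,"ay": 0,"az": 0.012,"hand": 43},
    {"x": 0.072,"y": -0.067,"z": 0.01,"ax": 0,"ay": 0,"az": 0.025,"hand": 43},
    {"x": 0.108,"y": -0.1,"z": 0.015,"ax": 0,"ay": 0,"az": 0.037,"hand": 43},
    {"x": 0.134,"y": -0.125,"z": 0.02,"ax": 0,"ay": 0,"az": 0.05,"hand": 43},
    {"x": 0.144,"y": -0.134,"z": 0.02,"ax": 0,"ay": 0,"az": 0.05,"hand": 43},
    {"x": 0.144,"y": -0.134,"z": 0.02,"ax": 0,"ay": 0,"az": 0.05,"hand": 43}
  ]
}}

```text
t: 1.95
tool_pos: [0.565, -0.0235, 0.3376]
orientation: [3.126, 0.309, -0.001]
force: [0.6, 0.1, 0.1]
opening: 0.0401
gripper_force: 0.0
```

Run:
```python
from h import *
a,_,P=cloud("wrist");cv2.imwrite("pics/w2.png",a)
L=loc(P.reshape(-1,3));i=(L[:,2]>.096)&(L[:,2]<.108)&(abs(L[:,1])<.05)&(abs(L[:,0])<.05)
if i.any(): print("tab",i.sum(),L[i].min(0).round(4),np.median(L[i],0).round(4),L[i].max(0).round(4))
goal(w(-.0101,0,.091),-X)
```

```text
tab 1741 [-0.0156 -0.0291  0.096 ] [-0.0105 -0.002   0.1029] [-0.0058  0.0308  0.1051]
tcp [ 0.5656 -0.0224  0.258 ] shift [ 0.0012 -0.0017  0.0798] turn [0.0004 0.0004 0.0007] q [-0.13  0.08  1.67 -0.    1.4   1.24] t 2.0
```

View pics/w2.png

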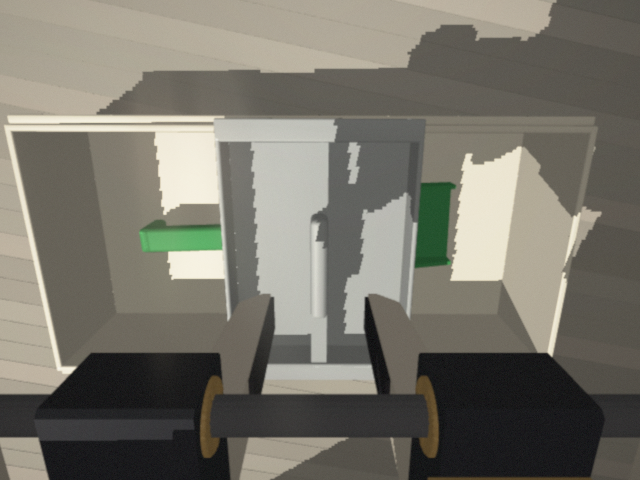

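The wrist view shows the tab at (319,265), centred between the open fingers. The green handle is at left (180,238) and the bowl at right (435,225). Tab measured at x = -0.0105, so I can descend.

Call:
{"op": "carry_out", "data": {
  "targets": [
    {"x": 0.001,"y": -0.001,"z": 0.025,"ax": 0,"ay": 0,"az": 0,"hand": 43},
    {"x": 0.001,"y": -0.001,"z": 0.05,"ax": 0,"ay": 0,"az": 0,"hand": 43},
    {"x": 0.001,"y": -0.001,"z": 0.07,"ax": 0,"ay": 0,"az": 0,"hand": 43},
    {"x": 0.001,"y": -0.001,"z": 0.08,"ax": 0,"ay": 0,"az": 0,"hand": 43},
    {"x": 0.001,"y": -0.001,"z": 0.08,"ax": 0,"ay": 0,"az": 0,"hand": 43},
    {"x": 0.001,"y": -0.001,"z": 0.08,"ax": 0,"ay": 0,"az": 0,"hand": 5},
    {"x": 0.001,"y": -0.001,"z": 0.08,"ax": 0,"ay": 0,"az": 0,"hand": 5},
    {"x": 0.001,"y": -0.001,"z": 0.08,"ax": 0,"ay": 0,"az": 0,"hand": 5}
  ],
  "newtons": 10
}}

```text
t: 3.0
tool_pos: [0.5659, -0.0225, 0.2584]
orientation: [3.126, 0.307, 0.002]
force: [0.2, -0.1, -0.4]
opening: 0.0147
gripper_force: 0.0
```

Run:
```python
from h import *
goal(w(-.0985,0,.091),-X)
s=read_state();print(s["opening"],s["gripper_force"],s["force"])
```

```text
tcp [ 0.5827 -0.1091  0.258 ] shift [-0.0004  0.0882  0.0004] turn [ 0.0004 -0.001   0.0005] q [-0.13  0.16  1.73 -0.    1.25  1.24] t 3.0
0.014661651136137963 0.0 [ 0.15263115 -0.10079219 -0.42010482]
```

Call:
{"op": "carry_out", "data": {
  "targets": [
    {"x": 0,"y": 0,"z": 0,"ax": 0,"ay": 0,"az": 0,"hand": 5},
    {"x": 0,"y": 0,"z": 0,"ax": 0,"ay": 0,"az": 0,"hand": 5},
    {"x": 0,"y": 0.012,"z": 0,"ax": 0,"ay": 0,"az": 0,"hand": 5},
    {"x": 0,"y": 0.028,"z": 0,"ax": 0,"ay": 0,"az": 0,"hand": 5},
    {"x": 0,"y": 0.044,"z": 0,"ax": 0,"ay": 0,"az": 0,"hand": 5},
    {"x": 0,"y": 0.06,"z": 0,"ax": 0,"ay": 0,"az": 0,"hand": 5},
    {"x": 0,"y": 0.075,"z": 0,"ax": 0,"ay": 0,"az": 0,"hand": 5},
    {"x": 0,"y": 0.088,"z": 0,"ax": 0,"ay": 0,"az": 0,"hand": 5}
  ]
}}

```text
t: 4.0
tool_pos: [0.5831, -0.1106, 0.2582]
orientation: [3.126, 0.306, 0.001]
force: [-0.4, 0.8, 4.6]
opening: 0.0099
gripper_force: 10.0
```

Call:
{"op": "carry_out", "data": {
  "targets": [
    {"x": 0,"y": 0,"z": 0,"ax": 0,"ay": 0,"az": 0,"hand": 5},
    {"x": 0,"y": 0,"z": 0,"ax": 0,"ay": 0,"az": 0,"hand": 43},
    {"x": 0,"y": 0,"z": 0,"ax": 0,"ay": 0,"az": 0,"hand": 43},
    {"x": 0,"y": 0,"z": 0,"ax": 0,"ay": 0,"az": 0,"hand": 43},
    {"x": 0,"y": 0,"z": -0.03,"ax": 0,"ay": 0,"az": 0,"hand": 43},
    {"x": 0,"y": 0,"z": -0.07,"ax": 0,"ay": 0,"az": 0,"hand": 43},
    {"x": 0,"y": 0,"z": -0.12,"ax": 0,"ay": 0,"az": 0,"hand": 43},
    {"x": 0,"y": 0,"z": -0.12,"ax": 0,"ay": 0,"az": 0,"hand": 43}
  ]
}}

```text
t: 5.0
tool_pos: [0.5841, -0.109, 0.3834]
orientation: [3.123, 0.307, 0.013]
force: [0.6, 0.0, 0.3]
opening: 0.0397
gripper_force: 0.0
```

Run:
```python
from h import *
for n in("wrist",):
    a,_,P=cloud(n);cv2.imwrite("pics/w3.png",a);L=loc(P.reshape(-1,3));b=a.reshape(-1,3).astype(int)
    i=(L[:,2]>.096)&(L[:,2]<.108)&(abs(L[:,1])<.05)&(L[:,0]<-.05)&(L[:,0]>-.14)
    if i.any(): print("tab",i.sum(),L[i].min(0).round(4),np.median(L[i],0).round(4),L[i].max(0).round(4))
    g=(b[:,1]>b[:,2]+30)&(b[:,1]>b[:,0]+20)&(abs(L[:,1])<.08)&(abs(L[:,0])<.165);G=L[g]
    print("green x",G[:,0].min(),G[:,0].max())
    for lo in np.arange(-.05,.13,.02):
        q=G[(G[:,0]>=lo)&(G[:,0]<lo+.02)]
        if len(q)>5: print(round(lo,2),len(q),q[:,1].min().round(4),np.median(q[:,1]).round(4),q[:,1].max().round(4),"z",np.percentile(q[:,2],[50,98]).round(4))
    i=(abs(L[:,1])<.09)&(abs(L[:,0])<.18)&(L[:,2]>.076)&(L[:,2]<.085);r=cv2.minAreaRect(L[i][:,:2].astype(np.float32));print("rim",r)
```

```text
tab 1259 [-0.1046 -0.029   0.096 ] [-0.0997 -0.0008  0.1029] [-0.0948  0.0306  0.1053]
green x -0.04267280341618438 0.11787285918548733
-0.05 17 -0.0392 0.0195 0.0289 z [0.0348 0.0708]
-0.03 635 -0.0321 -0.0018 0.0291 z [0.0367 0.0386]
-0.01 491 -0.0094 -0.0011 0.008 z [0.0373 0.0389]
0.01 455 -0.0084 -0.0002 0.0091 z [0.0373 0.039 ]
0.03 465 -0.0072 0.0006 0.0087 z [0.0374 0.0389]
0.05 498 -0.0075 0.0005 0.0095 z [0.0373 0.0389]
0.07 522 -0.007 0.0012 0.0105 z [0.0373 0.0387]
0.09 553 -0.0063 0.0014 0.0113 z [0.0373 0.0389]
0.11 209 -0.0058 0.0001 0.0113 z [0.0368 0.0386]
rim ((-0.007127046585083008, 0.0013372823596000671), (0.31498488783836365, 0.16813740134239197), 0.019663412123918533)
```

View pics/w3.png

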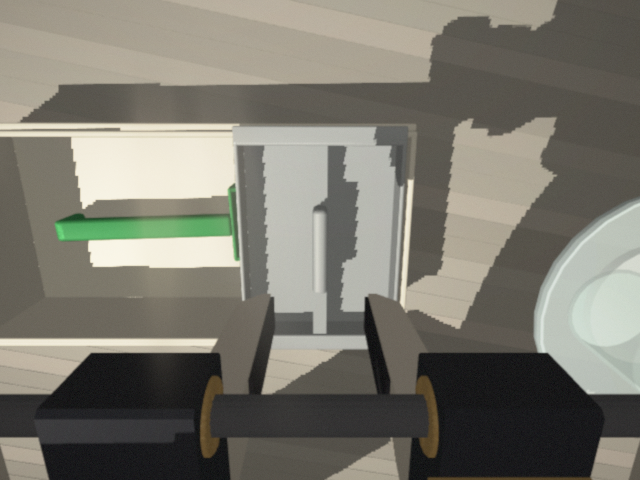

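The wrist view shows the tray now against the bowl end (tab at (319,245), value about 0.002). The full handle is visible from (60,228) to (235,225), and the organiser has not moved. Next I turn and hover over the handle.

Run:
```python
from h import *
d=R.from_rotvec([0,0,.03]).apply(np.r_[-Y,0])[:2]
goal(w(.035,.0005,.17),d);goal(w(.035,.0005,.03),d)
```

```text
tcp [0.5563 0.0217 0.337 ] shift [-0.0013 -0.1334  0.043 ] turn [ 0.0051 -0.0016 -1.6   ] q [-0.27  0.12  1.54 -0.    1.47  1.1 ] t 5.05
tcp [0.5563 0.0217 0.197 ] shift [-0.0019 -0.1337  0.183 ] turn [ 0.0051 -0.0016 -1.6   ] q [-0.27  0.12  1.54 -0.    1.47  1.1 ] t 5.05
```

Call:
{"op": "carry_out", "data": {
  "targets": [
    {"x": 0,"y": -0.017,"z": 0.0,"ax": 0,"ay": 0,"az": -0.16,"hand": 54},
    {"x": 0,"y": -0.034,"z": 0.0,"ax": 0,"ay": 0,"az": -0.32,"hand": 54},
    {"x": 0,"y": -0.051,"z": 0.0,"ax": 0,"ay": 0,"az": -0.48,"hand": 54},
    {"x": 0,"y": -0.068,"z": 0.01,"ax": 0,"ay": 0,"az": -0.64,"hand": 54},
    {"x": 0,"y": -0.085,"z": 0.02,"ax": 0,"ay": 0,"az": -0.8,"hand": 54},
    {"x": 0,"y": -0.102,"z": 0.03,"ax": 0,"ay": 0,"az": -0.96,"hand": 54},
    {"x": 0,"y": -0.119,"z": 0.04,"ax": 0,"ay": 0,"az": -1.12,"hand": 54},
    {"x": 0,"y": -0.133,"z": 0.043,"ax": 0,"ay": 0,"az": -1.28,"hand": 54}
  ]
}}

```text
t: 6.05
tool_pos: [0.5557, 0.0224, 0.3316]
orientation: [-2.316, -2.118, 0.005]
force: [-0.6, 0.5, 0.1]
opening: 0.0504
gripper_force: 0.0
```

Run:
```python
from h import *
d=R.from_rotvec([0,0,.03]).apply(np.r_[-Y,0])[:2]
goal(w(.035,.0005,.17),d)
```

```text
tcp [0.5563 0.0217 0.337 ] shift [-0.0006  0.0006 -0.0054] turn [-0.0047 -0.0006 -0.3148] q [-0.05  0.06  1.7   0.    1.39  0.04] t 6.05
```

Call:
{"op": "carry_out", "data": {
  "targets": [
    {"x": 0,"y": 0,"z": 0,"ax": 0,"ay": 0,"az": -0.16,"hand": 54},
    {"x": 0,"y": 0,"z": 0,"ax": 0,"ay": 0,"az": -0.314,"hand": 54},
    {"x": 0,"y": 0,"z": 0,"ax": 0,"ay": 0,"az": -0.314,"hand": 54},
    {"x": 0,"y": 0,"z": 0,"ax": 0,"ay": 0,"az": -0.314,"hand": 54}
  ]
}}

```text
t: 6.55
tool_pos: [0.5566, 0.0216, 0.3337]
orientation: [-1.969, -2.447, 0.002]
force: [0.1, -0.0, 0.4]
opening: 0.0503
gripper_force: 0.0
```

Run:
```python
from h import *
d=R.from_rotvec([0,0,.03]).apply(np.r_[-Y,0])[:2]
goal(w(.035,.0005,.03),d)
a,_,P=cloud("wrist");cv2.imwrite("pics/w4.png",a);L=loc(P.reshape(-1,3));b=a.reshape(-1,3).astype(int)
g=(b[:,1]>b[:,2]+30)&(b[:,1]>b[:,0]+20)&(abs(L[:,1])<.08)&(abs(L[:,0])<.165)&(L[:,2]>.03);G=L[g]
print("x",G[:,0].min(),G[:,0].max())
for lo in np.arange(-.05,.13,.03):
    q=G[(G[:,0]>=lo)&(G[:,0]<lo+.03)]
    if len(q)>5: print(round(lo,2),len(q),np.percentile(q[:,1],[2,50,98]).round(4),np.percentile(q[:,2],[50,98]).round(4))
```

```text
tcp [0.5563 0.0217 0.197 ] shift [ 1.000e-04 -0.000e+00  1.367e-01] turn [-0.0016 -0.0005 -0.0098] q [-0.05  0.06  1.69  0.    1.39 -0.27] t 6.55
x -0.05926936428450653 0.11882567694603315
-0.05 750 [-0.0317 -0.002   0.0287] [0.0347 0.038 ]
-0.02 873 [-0.0085 -0.0003  0.0079] [0.0371 0.0386]
0.01 938 [-0.0075  0.0006  0.009 ] [0.0372 0.0386]
0.04 1040 [-0.0066  0.0015  0.01  ] [0.0372 0.0386]
0.07 1153 [-0.0058  0.0025  0.011 ] [0.0372 0.0388]
0.1 782 [-0.0051  0.0027  0.0112] [0.0372 0.3149]
```

View pics/w4.png

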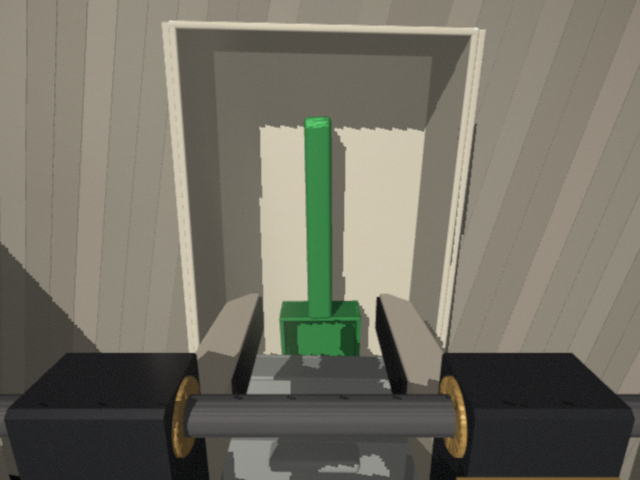

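The wrist view shows the handle running from (318,120) to (318,315), centred between the fingers, with the bowl behind it. It lies at y ≈ 0.001 and its top at z ≈ 0.037, as expected. I descend and grip.

Call:
{"op": "carry_out", "data": {
  "targets": [
    {"x": 0,"y": 0,"z": 0.03,"ax": 0,"ay": 0,"az": -0.01,"hand": 54},
    {"x": 0,"y": 0,"z": 0.06,"ax": 0,"ay": 0,"az": -0.01,"hand": 54},
    {"x": 0,"y": 0,"z": 0.09,"ax": 0,"ay": 0,"az": -0.01,"hand": 54},
    {"x": 0,"y": 0,"z": 0.115,"ax": 0,"ay": 0,"az": -0.01,"hand": 54},
    {"x": 0,"y": 0,"z": 0.13,"ax": 0,"ay": 0,"az": -0.01,"hand": 54},
    {"x": 0,"y": 0,"z": 0.135,"ax": 0,"ay": 0,"az": -0.01,"hand": 54},
    {"x": 0,"y": 0,"z": 0.136,"ax": 0,"ay": 0,"az": -0.01,"hand": 54},
    {"x": 0,"y": 0,"z": 0.136,"ax": 0,"ay": 0,"az": -0.01,"hand": 54}
  ]
}}

```text
t: 7.6
tool_pos: [0.5575, 0.0216, 0.1998]
orientation: [1.953, 2.459, 0.002]
force: [-0.3, 0.5, -0.1]
opening: 0.0504
gripper_force: 0.0
```

Call:
{"op": "carry_out", "data": {
  "targets": [
    {"x": 0,"y": 0,"z": 0,"ax": 0,"ay": 0,"az": 0,"hand": 5},
    {"x": 0,"y": 0,"z": 0,"ax": 0,"ay": 0,"az": 0,"hand": 5},
    {"x": 0,"y": 0,"z": 0,"ax": 0,"ay": 0,"az": 0,"hand": 5},
    {"x": 0,"y": 0,"z": 0,"ax": 0,"ay": 0,"az": 0,"hand": 5},
    {"x": 0,"y": 0,"z": 0,"ax": 0,"ay": 0,"az": 0,"hand": 5},
    {"x": 0,"y": 0,"z": 0,"ax": 0,"ay": 0,"az": 0,"hand": 5}
  ],
  "newtons": 25
}}

```text
t: 8.35
tool_pos: [0.5569, 0.0216, 0.1988]
orientation: [-1.953, -2.461, 0.0]
force: [-1.2, -0.7, 1.5]
opening: 0.0172
gripper_force: 25.0
```

```bash
cat > plan.py <<'E'
import numpy as np
pts=np.array([[0,0],[.0,.014],[.02,.018],[.04,.022],[.06,.026],[.085,.030],[.085,.032],[.15,.032],[.23,.032],[.23,0],[.22,0],[.085,0],[.1075,.093],[.1455,.009]])  # last two: gripper body corner, tips
obs=[(-.157,-.042,.060,.086),(.160,.17,-.1,.082),(-.2,.2,-.1,.004),(-.17,-.160,-.1,.082)]
W=[(-.111,.004,0),(-.107,.006,.06),(-.102,.008,.13),(-.097,.010,.20),(-.092,.011,.27),(-.086,.012,.34),(-.081,.013,.40),(-.076,.014,.45),(-.076,.014,.45),
(-.066,.018,.46),(-.055,.022,.46),(-.044,.027,.46),(-.032,.034,.46),(-.022,.044,.46),(-.015,.06,.46),(-.012,.08,.46),(-.01,.10,.46)]
rot=lambda t:np.array([[np.cos(t),-np.sin(t)],[np.sin(t),np.cos(t)]])
tcp=lambda w:np.array(w[:2])+rot(w[2])@[.1455,.195]
if __name__=="__main__":
    b=tcp(W[0]);tr=np.linspace(0,1,60)[:,None]
    edge=np.vstack([pts[i]*(1-tr)+pts[i+1]*tr for i in range(11)]+[pts[-2:]])
    for i,wp in enumerate(W):
        if i==8: b=tcp(wp);print("--")
        q=edge@rot(wp[2]).T+wp[:2];c=[]
        for x0,x1,z0,z1 in obs:
            dx=np.maximum(x0-q[:,0],q[:,0]-x1);dz=np.maximum(z0-q[:,1],q[:,1]-z1);c.append(np.maximum(dx,dz).min())
        s=tcp(wp)-b;th=wp[2]
        if i>=8: th-=W[8][2];s=rot(-W[8][2])@s
        print(i,"x %.3f z %.3f ay %.2f"%(s[0],-s[1],th),"clear mm",(np.array(c)*1e3).round(1))
E
python3 plan.py
```

```text
0 x 0.000 z -0.000 ay 0.00 clear mm [24. 41.  0. 49.]
1 x -0.008 z -0.010 ay 0.06 clear mm [17.9 37.4  2.  52.2]
2 x -0.018 z -0.021 ay 0.13 clear mm [13.4 33.9  4.  56.2]
3 x -0.028 z -0.031 ay 0.20 clear mm [ 8.8 31.6  6.  60.2]
4 x -0.038 z -0.039 ay 0.27 clear mm [ 5.8 30.3  7.  64.3]
5 x -0.048 z -0.045 ay 0.34 clear mm [ 3.7 29.2  8.  69.3]
6 x -0.057 z -0.050 ay 0.40 clear mm [ 2.4 29.2  9.  73.5]
7 x -0.064 z -0.054 ay 0.45 clear mm [ 1.8 31.  10.  77.9]
--
8 x 0.000 z -0.000 ay 0.00 clear mm [ 1.8 31.  10.  77.9]
9 x 0.009 z -0.001 ay 0.01 clear mm [ 3.5 32.7 14.  87.8]
10 x 0.020 z 0.000 ay 0.01 clear mm [ 6.  31.6 18.  98.8]
11 x 0.033 z 0.001 ay 0.01 clear mm [  8.   31.5  23.  109.8]
12 x 0.046 z -0.000 ay 0.01 clear mm [  9.3  31.8  30.  121.8]
13 x 0.060 z -0.005 ay 0.01 clear mm [ 13.8  35.3  40.  131.8]
14 x 0.073 z -0.016 ay 0.01 clear mm [ 20.8  43.5  56.  138.8]
15 x 0.084 z -0.033 ay 0.01 clear mm [ 23.8  56.1  76.  141.8]
16 x 0.095 z -0.050 ay 0.01 clear mm [ 26.1  68.9  96.  143.8]
```

```bash
python3 - <<'E'
s=open("plan.py").read()
i=s.index("W=[");j=s.index("rot=")
s=s[:i]+"""W=[(-.111,.004,0),(-.105,.006,.06),(-.098,.007,.13),(-.090,.008,.20),(-.082,.009,.27),(-.074,.0095,.34),(-.067,.010,.40),(-.062,.010,.45),(-.062,.010,.45),
(-.054,.013,.45),(-.044,.018,.45),(-.034,.024,.45),(-.026,.032,.45),(-.018,.044,.45),(-.012,.06,.45),(-.009,.08,.45),(-.007,.10,.45)]
"""+s[j:]
open("plan.py","w").write(s)
E
python3 plan.py
```

```text
0 x 0.000 z -0.000 ay 0.00 clear mm [24. 41.  0. 49.]
1 x -0.006 z -0.010 ay 0.06 clear mm [19.2 35.4  2.  54.2]
2 x -0.014 z -0.020 ay 0.13 clear mm [15.  29.9  3.  60.2]
3 x -0.021 z -0.029 ay 0.20 clear mm [12.2 24.6  4.  67.2]
4 x -0.028 z -0.037 ay 0.27 clear mm [10.3 20.3  5.  74.3]
5 x -0.036 z -0.043 ay 0.34 clear mm [ 9.7 17.2  5.5 81.3]
6 x -0.043 z -0.047 ay 0.40 clear mm [ 9.8 16.9  6.  87.5]
7 x -0.050 z -0.050 ay 0.45 clear mm [10.1 23.8  6.  91.9]
--
8 x 0.000 z -0.000 ay 0.00 clear mm [10.1 23.8  6.  91.9]
9 x 0.009 z 0.001 ay 0.00 clear mm [11.9 23.7  9.  99.9]
10 x 0.020 z 0.001 ay 0.00 clear mm [ 13.3  23.7  14.  109.9]
11 x 0.031 z -0.000 ay 0.00 clear mm [ 14.2  24.7  20.  119.9]
12 x 0.042 z -0.004 ay 0.00 clear mm [ 13.1  27.   28.  127.9]
13 x 0.054 z -0.011 ay 0.00 clear mm [ 17.9  32.8  40.  135.9]
14 x 0.067 z -0.023 ay 0.00 clear mm [ 23.9  41.8  56.  141.9]
15 x 0.078 z -0.040 ay 0.00 clear mm [ 26.9  53.9  76.  144.9]
16 x 0.089 z -0.057 ay 0.00 clear mm [ 28.9  66.9  96.  146.9]
```

Clearances are at least 10 mm to the tray. Tilting now, slowly.

Call:
{"op": "carry_out", "data": {
  "targets": [
    {"x": -0.003,"y": 0,"z": -0.005,"ax": 0,"ay": 0.03,"az": 0,"hand": 5},
    {"x": -0.006,"y": 0,"z": -0.01,"ax": 0,"ay": 0.06,"az": 0,"hand": 5},
    {"x": -0.014,"y": 0,"z": -0.02,"ax": 0,"ay": 0.13,"az": 0,"hand": 5},
    {"x": -0.021,"y": 0,"z": -0.029,"ax": 0,"ay": 0.2,"az": 0,"hand": 5},
    {"x": -0.028,"y": 0,"z": -0.037,"ax": 0,"ay": 0.27,"az": 0,"hand": 5},
    {"x": -0.036,"y": 0,"z": -0.043,"ax": 0,"ay": 0.34,"az": 0,"hand": 5},
    {"x": -0.043,"y": 0,"z": -0.047,"ax": 0,"ay": 0.4,"az": 0,"hand": 5},
    {"x": -0.05,"y": 0,"z": -0.05,"ax": 0,"ay": 0.45,"az": 0,"hand": 5}
  ]
}}

```text
t: 9.35
tool_pos: [0.5685, -0.0279, 0.2493]
orientation: [-1.716, -2.162, -0.397]
force: [0.8, 0.4, -0.0]
opening: 0.018
gripper_force: 25.0
```

Run:
```python
from h import *
from plan import tcp,W
s=read_state();M=R.from_rotvec(s["orientation"]).as_matrix();print("tool axes in organiser: x",np.r_[M[:2,0]@X,M[:2,0]@Y,M[2,0]].round(3),"tcp",loc(np.array([s["tool_pos"]])).round(4),"plan",tcp(W[8])+[0,.0])
print(s["opening"],s["force"],s["wrist_torque"],s["q"])
a,_,P=cloud("wrist");cv2.imwrite("pics/w5.png",a)
```

```text
tool axes in organiser: x [0.899 0.03  0.437] tcp [[-0.016  -0.0019  0.2493]] plan [-0.01580323  0.24887467]
0.018031397517054952 [ 0.78554403  0.36545161 -0.03313346] [-0.23573251 -0.1320411   0.03472839] [-0.27000332  0.27110171  1.65910301  0.39789394  1.44915112 -0.5955038 ]
```

View pics/w5.png

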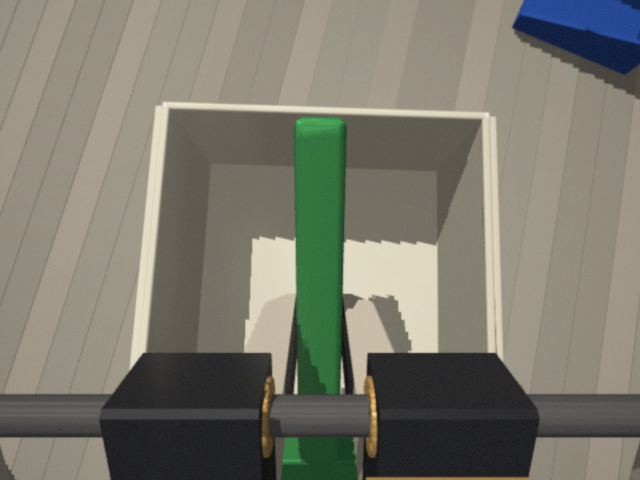

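The wrist view shows the handle gripped straight between the fingers, tilted up with its end at (320,120) near the far rim. The contact force is negligible, so I draw it out.

Call:
{"op": "carry_out", "data": {
  "targets": [
    {"x": 0.009,"y": 0,"z": 0.001,"ax": 0,"ay": 0,"az": 0,"hand": 5},
    {"x": 0.02,"y": 0,"z": 0.001,"ax": 0,"ay": 0,"az": 0,"hand": 5},
    {"x": 0.031,"y": 0,"z": 0,"ax": 0,"ay": 0,"az": 0,"hand": 5},
    {"x": 0.042,"y": 0,"z": -0.004,"ax": 0,"ay": 0,"az": 0,"hand": 5},
    {"x": 0.054,"y": 0,"z": -0.011,"ax": 0,"ay": 0,"az": 0,"hand": 5},
    {"x": 0.067,"y": 0,"z": -0.023,"ax": 0,"ay": 0,"az": 0,"hand": 5},
    {"x": 0.078,"y": 0,"z": -0.04,"ax": 0,"ay": 0,"az": 0,"hand": 5},
    {"x": 0.089,"y": 0,"z": -0.057,"ax": 0,"ay": 0,"az": 0,"hand": 5}
  ]
}}

```text
t: 10.4
tool_pos: [0.5558, 0.0268, 0.3407]
orientation: [-1.718, -2.165, -0.394]
force: [0.7, 0.2, 0.0]
opening: 0.0178
gripper_force: 25.0
```

Run:
```python
from h import *
s=read_state();T=R.from_rotvec(s["orientation"]);p=np.array(s["tool_pos"]);print(s["t"],s["opening"],s["force"],loc(p[None]))
a,_,P=cloud("wrist");b=a.astype(int)
g=(b[...,1]>b[...,2]+30)&(b[...,1]>b[...,0]+20);Q=T.inv().apply(P[g]-p);Q=Q[abs(Q[:,1])<.02]
for lo in np.arange(0,.1,.02):
    q=Q[(Q[:,0]>=lo)&(Q[:,0]<lo+.02)]
    if len(q)>20:print(round(lo,2),len(q),"top tool z",np.percentile(q[:,2],20).round(4),"y",np.median(q[:,1]).round(4))
print(Q[:,0].max())
d=R.from_rotvec([0,0,.03]).apply(np.r_[-Y,0])[:2]
goal(w(.16,0,.26),d)
```

```text
10.4 0.01776268364229498 [0.73178478 0.15059077 0.00122253] [[ 4.01013546e-02 -1.18220582e-05  3.40749542e-01]]
0.0 2066 top tool z 0.1612 y 0.0001
0.02 2328 top tool z 0.1612 y 0.0001
0.04 2598 top tool z 0.1612 y 0.0002
0.06 2939 top tool z 0.1611 y 0.0002
0.08 682 top tool z 0.1612 y 0.0001
0.08453262459995514
tcp [0.5325 0.1445 0.427 ] shift [ 0.1441  0.0036 -0.0229] turn [ 0.004  -0.4486  0.0045] q [-0.18  0.12  1.65  0.41  1.56 -0.46] t 10.45
```

Run:
```python
from h import *
d=R.from_rotvec([0,0,.03]).apply(np.r_[-Y,0])[:2]
goal(w(.08,0,.27),d)
```

```text
tcp [0.5481 0.066  0.437 ] shift [ 0.0763  0.001  -0.0666] turn [ 0.004  -0.4486  0.0045] q [-0.18  0.12  1.65  0.41  1.56 -0.46] t 10.45
```

Call:
{"op": "carry_out", "data": {
  "targets": [
    {"x": 0.013,"y": 0,"z": -0.027,"ax": 0,"ay": 0,"az": 0,"hand": 5},
    {"x": 0.026,"y": 0,"z": -0.05,"ax": 0,"ay": -0.05,"az": 0,"hand": 5},
    {"x": 0.038,"y": 0,"z": -0.058,"ax": 0,"ay": -0.13,"az": 0,"hand": 5},
    {"x": 0.05,"y": 0,"z": -0.062,"ax": 0,"ay": -0.22,"az": 0,"hand": 5},
    {"x": 0.06,"y": 0.001,"z": -0.065,"ax": 0.002,"ay": -0.31,"az": 0.002,"hand": 5},
    {"x": 0.07,"y": 0.001,"z": -0.067,"ax": 0.004,"ay": -0.4,"az": 0.004,"hand": 5},
    {"x": 0.076,"y": 0.001,"z": -0.067,"ax": 0.004,"ay": -0.449,"az": 0.004,"hand": 5},
    {"x": 0.076,"y": 0.001,"z": -0.067,"ax": 0.004,"ay": -0.449,"az": 0.004,"hand": 5}
  ]
}}

```text
t: 11.45
tool_pos: [0.5477, 0.0658, 0.433]
orientation: [-1.954, -2.456, 0.003]
force: [-0.6, -0.5, -0.8]
opening: 0.0177
gripper_force: 25.0
```

Call:
{"op": "carry_out", "data": {
  "targets": [
    {"x": 0,"y": 0,"z": 0,"ax": 0,"ay": 0,"az": 0,"hand": 5},
    {"x": 0,"y": 0,"z": 0,"ax": 0,"ay": 0,"az": 0,"hand": 5},
    {"x": 0,"y": 0,"z": 0,"ax": 0,"ay": 0,"az": 0,"hand": 5},
    {"x": 0,"y": 0,"z": 0,"ax": 0,"ay": 0,"az": 0,"hand": 5}
  ]
}}

```text
t: 11.95
tool_pos: [0.5478, 0.065, 0.432]
orientation: [-1.955, -2.454, 0.005]
force: [-0.1, 0.5, -0.7]
opening: 0.0176
gripper_force: 25.0
```

Run:
```python
from h import *
s=read_state();M=R.from_rotvec(s["orientation"]).as_matrix();print(s["t"],s["opening"],s["force"],s["tool_pos"],"tool z",M[:,2].round(4))
for n in("wrist","side"):
    a,_,P=cloud(n);b=a.astype(int);cv2.imwrite(f"pics/end_{n}.png",a)
    g=(b[...,1]>b[...,2]+30)&(b[...,1]>b[...,0]+20)&(P[...,2]>.1)&(P[...,2]<.33);L=loc(P[g]);L=L[(abs(L[:,1])<.06)&(abs(L[:,0])<.25)]
    print(n,len(L),L.min(0).round(3),L.max(0).round(3))
    for lo in np.arange(-.08,.2,.04):
        q=L[(L[:,0]>=lo)&(L[:,0]<lo+.04)]
        if len(q)>20:print(round(lo,2),np.percentile(q[:,2],[5,50,95]).round(4))
```

```text
11.95 0.01758116627249396 [-0.09057434  0.54485338 -0.74145351] [0.54779918 0.06503897 0.43203803] tool z [-5.1e-03  1.0e-04 -1.0e+00]
wrist 15708 [-0.023 -0.021  0.24 ] [0.163 0.018 0.273]
-0.04 [0.2404 0.2413 0.2421]
0.0 [0.2571 0.269  0.2709]
0.04 [0.2691 0.2703 0.2713]
0.08 [0.269  0.2704 0.2714]
0.12 [0.2691 0.2705 0.2716]
0.16 [0.2585 0.2696 0.271 ]
side 802 [-0.071 -0.035  0.239] [0.16  0.031 0.277]
-0.08 [0.2413 0.2439 0.256 ]
-0.04 [0.2416 0.2445 0.2628]
0.0 [0.2423 0.2562 0.2724]
0.04 [0.2652 0.2718 0.2749]
0.12 [0.2446 0.2613 0.2751]
```

View pics/end_side.png

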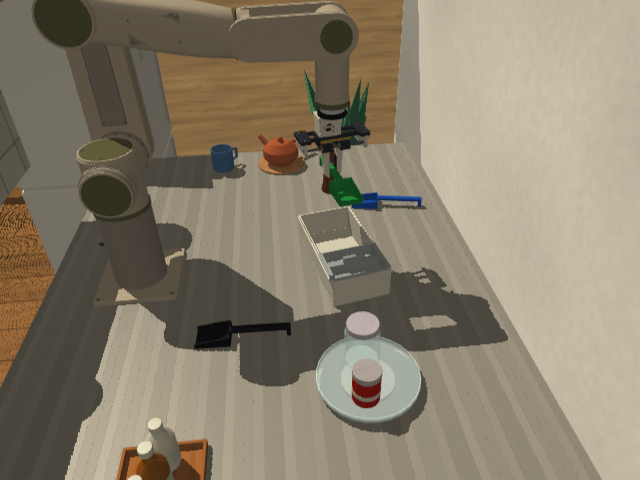

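The side view shows the green scoop held level in the air at (343,190), with its underside at z ≈ 0.24. The organiser at (343,255), jar, tin and grinder are all in place. Handing in.

```bash
python3 -c "
from plant import robot
print(robot.close_job())"
```

```text
the job is handed in; nothing more can be done
None
```

The tray was slid to the bowl end, the green scoop was drawn out handle first, and the job was handed in with it held level, bowl up, about 15 cm above the rim; the organiser, grinder, jar and tin showed no sign of having moved.

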